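# Regrip the pipettor on the sloped rest and hang it up

## Task

Pick up the pipettor that lies on the bench, lay it fully home in the sloped rest, tip down, and let go of it there. Then take it again by its handle, above the flange, and hang it upright in the empty stand, shaft in the slot and flange resting on both prongs. Leave the other pipettor, the bottle and the dish where they stand, and let go at the end.

Things in the scene. Friction and masses are not known exactly. Their poses are not given: they have to be found in the camera images.
- pipettor: White, grey handheld pipettor, 200 mm long, 0.16 kg, 24 mm thick in z, lies flat, does not roll. x runs from tip to thumb button, y across the flange, z out of the display face. Origin on its axis at the flange's lower face (12 mm up as it lies). Along x: tip -120 to -90 mm, shaft to 0 (18 wide in y), flange 0 to 10 (46 wide), handle 10 to 70 (28 wide), button to 80. Balance near -20
- pipettor_shaft (a point): Middle of the pipettor's shaft, on its axis 45 mm towards the tip from the origin; free to grip 25 mm either way. The pipettor starts lying on the bench, display face up, button end away from the robot
- pipettor_handle (a point): Middle of the pipettor's handle, on its axis 40 mm beyond the flange's lower face; 28 mm wide in y, 24 mm thick. Axes as the pipettor's
- rest: Fixed sloped rest: white base plate 190 x 90 x 10 mm, on it a low and a high dark cradle whose floors form one bed rising at 45 degrees towards the rest's +x. Origin under the plate's centre, z up. The pipettor lies in it tip down against the toe stop, shaft between the cheeks, display face up, flange and handle overhanging past the high cradle
- rest_toe (a point): Foot of the rest's bed, 45 mm up, at a toe stop standing 18 mm off the bed. Up the slope from here: low cradle 0 to 35 mm, open gap to 97 mm, high cradle 97 to 110 mm, nothing beyond. The cradles' cheeks rise 12 mm above the bed and stand 30 mm apart
- rest_home (a point): Fixed point of the rest, 138 mm above the bench, 6 mm along the rest's x, where the pipettor's origin is when it lies fully home (tip against the toe stop); its x then points 45 degrees up the slope. This point's axes are the rest's (z up)
- empty_stand: Fixed empty hanging stand: white base plate 120 x 84 x 10 mm, one dark post 20 mm wide, topped by a crossbar 62 mm wide with two level dark prongs pointing to the stand's -x (roughly to the robot). Origin at bench height under the hanging place, z up. Slot between the prongs 26 mm wide, open to -x and above; prongs 18 mm wide, 8 mm thick, nothing of the stand higher than they
- empty_stand_slot (a point): Hanging place in the empty stand's slot: midway between the prongs at the height of their top, 150 mm above the bench; the pipettor's origin is here when it hangs. The prongs reach 20 mm to -x of it, the crossbar's face and the post's are 16 mm to +x. Axes as the stand's
- full_stand: A second stand just like the empty one, with the other pipettor hanging in it. Origin and axes as the empty stand's
- other_pipettor: Bystander: an identical pipettor hanging upright in the full stand, its top 230 mm above the bench. Origin at its flange's lower face; here z points up along it. Leave it alone
- bottle: Bystander: amber bottle, 60 mm wide, 120 mm high, loose, origin under its centre
- dish: Bystander: clear dish, 94 mm wide, 16 mm high, loose, origin under its centre
There are look-alikes about, which are no part of the job. What is shaped like the rest but brown is not meant. What is shaped like the empty_stand but red is not meant.

How it is judged:
On the way, in this order (a step that is already met when the one before it is completed fails the run):
1. the pipettor lies home in the sloped rest, let go (distance between pipettor and rest_home below 0.02 m and angle between pipettor's own x axis and vertical between 0.65 and 0.92 rad and contact force between pipettor and rest above 0.2 N and contact force between the fingers and pipettor below 0.05 N and linear speed of pipettor below 0.03 m/s), for 0.2 s.
2. the pipettor is held by the fingers above its flange, clear of the rest (contact force between pipettor and rest below 0.01 N and contact force between the fingers and pipettor above 1 N and x of the grasp point in the frame of pipettor above 0.005 m and distance between pipettor and rest_home above 0.04 m), for 0.2 s.
At the end, for the whole second after the job is handed in: The pipettor hangs released and at rest on the empty stand: origin within 15 mm of the slot's middle in plan, 5 mm in height, within 0.12 rad of upright, button up. Other pipettor moved under 15 mm, still upright (0.15 rad); bottle (upright, 0.2 rad) and dish moved under 30 mm (horizontal distance between pipettor and empty_stand_slot below 0.015 m and z of pipettor in the frame of empty_stand_slot between -0.005 and 0.005 m and angle between pipettor's own x axis and vertical below 0.12 rad and contact force between pipettor and empty_stand above 0.2 N and linear speed of pipettor below 0.03 m/s and distance of other_pipettor from where it was at the start of the episode below 0.015 m and angle between other_pipettor's own z axis and vertical below 0.15 rad and distance of each of bottle, dish from where it was at the start of the episode below 0.03 m and angle between bottle's own z axis and vertical below 0.2 rad); the robot touches nothing.
It fails at once if the other pipettor is knocked off its place (distance of other_pipettor from where it was at the start of the episode above 0.03 m).
It fails at once if the bottle or the dish is knocked away (distance of any of bottle, dish from where it was at the start of the episode above 0.05 m or angle between bottle's own z axis and vertical above 0.5 rad).
It also fails if it takes over 51 s, if anything falls off the work surface, if the arm or the gripper's body presses on something with over 40 N, if the wrist force passes 120 N, or if a joint passes its speed limit or range.

## Robot

A 6-joint arm with a two-finger parallel gripper is mounted at the origin on the work surface. World frame = base frame: x ahead of the robot, y to its left, z up, the work surface at z = 0. Lengths are in m, angles in rad, forces in N, time in s.
With the tool pointing down it reaches from about 0.3 to 1 m from the base axis. Payload 5.1 kg.
Tool frame: the origin (TCP) lies between the finger pads; the fingertips stand 8 mm ahead of it and the grasp point (between the pads) lies 11 mm behind it; z points along the fingers, y is the line along which they close (so a half turn about z gives the same grasp; the last joint's range is limited). The gripper opens to 95 mm and grips with 3 to 60 N. Pads are 20 mm wide; open, the fingers measure 119 mm over their backs; the gripper's body (75 mm by 180 mm) begins 59 mm behind the grasp point.
Start: joints at [1.264, 0.124, 1.65, -0, 1.367, -0.083], TCP at [0.144, 0.634, 0.223] pointing down, gripper open.
Joint ranges: [-2.61, 2.61], [-1.02, 2.33], [0.03, 2.71], [-1.35, 4.49], [0.32, 2.68], [-2.91, 2.91]. Speed limits (rad/s): [2.57, 2.57, 3.14, 3.14, 3.14, 3.14].

## Interface

Orientations are given as a rotation vector (axis times angle).
In Python, from rig import ctrl gives the robot as it stands. The module is installed in compiled form; this text tells all that it offers.
- The arm moves only by the tool send_rows, never from a script. Its argument "plan" is a list of rows, each a list of 7 numbers: the shift along the tool's x, y, z in cm, then the turn, a rotation vector about the tool's x, y, z in rad, then the closure in counts, from 0 (fully open) to 255 (shut). In form: [[dx, dy, dz, wx, wy, wz, gripper], ...]. A call has 1 to 20 rows; each row is the pose to reach, as a shift and turn from the pose commanded when the call began, along the tool's axes at that moment; what a row does not reach only later rows make up. A row lasts 1/10 s, in which the tool goes at most 50 mm and 8.59 degrees, less where a joint would pass 70% of its speed; a pose out of reach is approached as far as the arm can. A call with a gripper value outside its range is refused whole. The fingers move at their own pace and stop on an object; "grip_force" is the grip in N (left out, the last holds). Time passes only in rows, so rows that repeat a pose let the fingers close. It gives the time, the measured TCP pose, the force, the opening and the grip force at its end, in the units of the state.
- ctrl.state(): the state, without advancing time (a new reading comes with each control period).
- ctrl.snapshot(name): name is "side" or "top"; returns a dict with "color" (384x512x3 uint8, red, green, blue), "K" (3x3 intrinsics, pixels), "D" ([k1, k2, p1, p2, k3] as OpenCV has them; the pictures are not rectified), "R" (3x3) and "t" (3): a world point X has camera coordinates R X + t. Camera axes: x right, y down, z forward; pixel columns grow to the right and rows downward; lengths in m; the calibration is good to about 2 mm. A picture is of the moment at which its call begins. There is no depth.
- ctrl.hand_in(): hands the job in; it is judged then, once.
Trained networks look in a picture, given as the dict that the camera call returned (one of the last four; its "shot" number tells which), for a name from the list of things; names that differ only in an ending like _2 or _b are one class to them, and where a whole thing is asked for, a point or a joint stands for the part that bears it (a point fixed in the world has none). Each returns a list of dicts, best first, with "p" (0 to 1); they miss things now and then, are a little off and sometimes report something else, mostly with a low value. They report only what shows in the picture. A call takes as long as a camera call. They do not tell look-alikes from the thing itself.
- ctrl.trace(picture, name): "region" (384x512 bool, what is visible of it) and "point" ([column, row] in pixels, amid what is visible of it).
The state is a dict: "clock": time; "joint_pos": joint angles; "qd": joint speeds; "joint_torque": joint torques, N m; "position": TCP position; "tool_rot": TCP orientation; "contact_force": force on the tool from outside, world axes, zero at the start; "ft_torque": the same for the moment, N m; "width": opening from 0.0 (shut) to 1.0 (fully open); "grip_force": force on a finger pad.
Only numpy, scipy, OpenCV 4.12 (cv2) and the standard library are available. Lean on these libraries where they do the work, as an engineer would, in place of code of your own. Each camera call takes 0.05 s, during which the arm holds its last target. There are 200 camera calls.

## Working session

There is one attempt and no reset: what is moved stays moved. The work goes in short steps, Python scripts to look and compute and a tool call to move; the robot and the scene stay as the last step left them, time stands still between calls to the robot, and variables do not carry over. Pictures are saved under pics/ and viewed, at most 10 in all, crops included, and the job is handed in when it is done.

Besides the shell and the picture viewer there is one more tool, called after "Emit:" as name(argument=value, ...) on one line, values as JSON. send_rows: Moves the arm, as the interface text tells. Its arguments: {"type":"object","properties":{"plan":{"type":"array","items":{"type":"array","items":{"type":"number"}}},"grip_force":{"type":"number"}},"required":["plan"]}

```bash
mkdir -p pics; cat > h.py <<'E'
import numpy as np, cv2
from rig import ctrl
from scipy.spatial.transform import Rotation as Ro
def ray(s,px):
    u=cv2.undistortPoints(np.array([[px]],float),s["K"],np.array(s["D"],float))[0,0]
    R=np.array(s["R"]);d=R.T@np.array([u[0],u[1],1.]);c=-R.T@np.array(s["t"]);return c,d/np.linalg.norm(d)
def onz(s,px,z):
    c,d=ray(s,px);return c+d*(z-c[2])/d[2]
def proj(s,X):
    return cv2.projectPoints(np.array(X,float).reshape(-1,3),cv2.Rodrigues(np.array(s["R"]))[0],np.array(s["t"],float),np.array(s["K"]),np.array(s["D"],float))[0][:,0]
def tri(l):
    A=np.zeros((3,3));b=np.zeros(3)
    for s,p in l:
        c,d=ray(s,p);M=np.eye(3)-np.outer(d,d);A+=M;b+=M@c
    return np.linalg.solve(A,b)
E
python3 - <<'E'
from h import *
print(ctrl.state())
for n in("top","side"):
    s=ctrl.snapshot(n);cv2.imwrite(f"pics/{n}0.png",cv2.resize(s["color"][:,:,::-1],(800,600)))
    print(n,"cam",-np.array(s["R"]).T@s["t"])
    for k in("pipettor","rest","empty_stand","other_pipettor","bottle","dish"):
        print(k,[(round(d["p"],2),np.round(d["point"]).tolist(),int(d["region"].sum()),np.round(onz(s,d["point"],.012),3).tolist()) for d in ctrl.trace(s,k)])
E
```

```text
{'clock': 0.0, 'joint_pos': array([ 1.26437087e+00,  1.24498463e-01,  1.65165712e+00, -3.08208024e-05,
        1.36748286e+00, -8.25719983e-02]), 'qd': array([-0.0002292 ,  0.00062223,  0.00185955, -0.00069437, -0.00041613,
       -0.00037105]), 'joint_torque': array([-1.64431844e-03, -4.17620623e+01, -3.59923089e+01,  7.72369467e-02,
        4.94331191e-02, -1.78295836e-04]), 'position': array([0.14412473, 0.63318721, 0.2214013 ]), 'tool_rot': array([-0.35084368, -3.12157091,  0.00316172]), 'contact_force': array([-0.11744472,  1.2600519 , -0.64809663]), 'ft_torque': array([ 0.03170775, -0.02674301, -0.00866874]), 'grip_force': 0.0, 'width': 0.9998168335348461}
top cam [0.36931684 0.05336336 1.39037578]
pipettor [(0.88, [369.0, 215.0], 403, [0.484, -0.341, 0.012])]
rest [(0.94, [287.0, 185.0], 1210, [0.598, -0.038, 0.012]), (0.87, [397.0, 176.0], 1131, [0.632, -0.456, 0.012]), (0.76, [270.0, 250.0], 1308, [0.358, 0.03, 0.012])]
empty_stand [(0.96, [127.0, 195.0], 782, [0.565, 0.566, 0.012]), (0.81, [174.0, 208.0], 768, [0.514, 0.385, 0.012])]
other_pipettor [(0.64, [213.0, 208.0], 139, [0.514, 0.239, 0.012])]
bottle [(0.78, [341.0, 147.0], 293, [0.742, -0.243, 0.012])]
dish [(0.85, [243.0, 136.0], 476, [0.788, 0.129, 0.012])]
side cam [ 0.50813638 -0.66043373  0.96565506]
pipettor [(0.82, [240.0, 324.0], 744, [0.483, -0.336, 0.012])]
rest [(0.76, [270.0, 228.0], 1550, [0.61, -0.035, 0.012]), (0.71, [193.0, 220.0], 1570, [0.357, 0.033, 0.012]), (0.68, [309.0, 364.0], 2436, [0.649, -0.464, 0.012])]
empty_stand [(0.68, [234.0, 124.0], 325, [0.535, 0.505, 0.012]), (0.6, [240.0, 111.0], 453, [0.566, 0.591, 0.012])]
other_pipettor [(0.68, [226.0, 148.0], 315, [0.491, 0.367, 0.012])]
bottle [(0.87, [323.0, 275.0], 555, [0.741, -0.221, 0.012])]
dish [(0.86, [312.0, 190.0], 446, [0.781, 0.109, 0.012])]
```

View pics/top0.png

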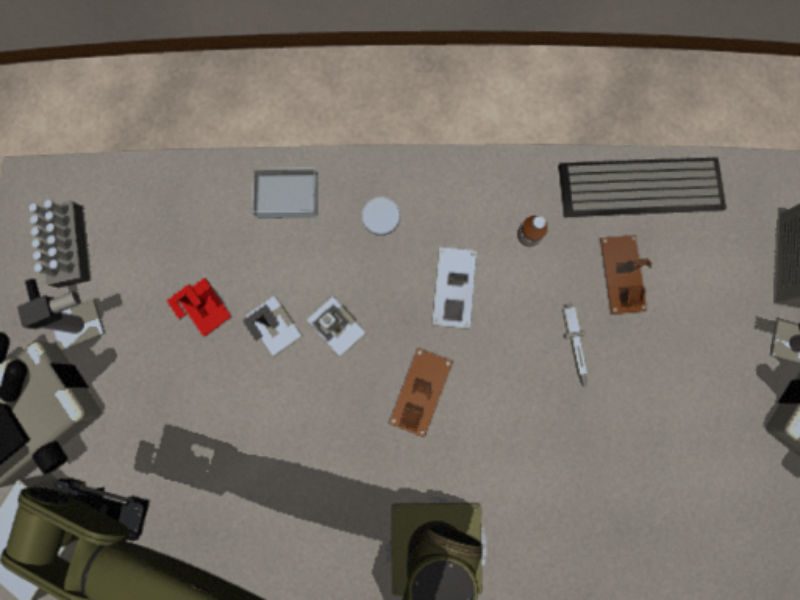

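View pics/side0.png

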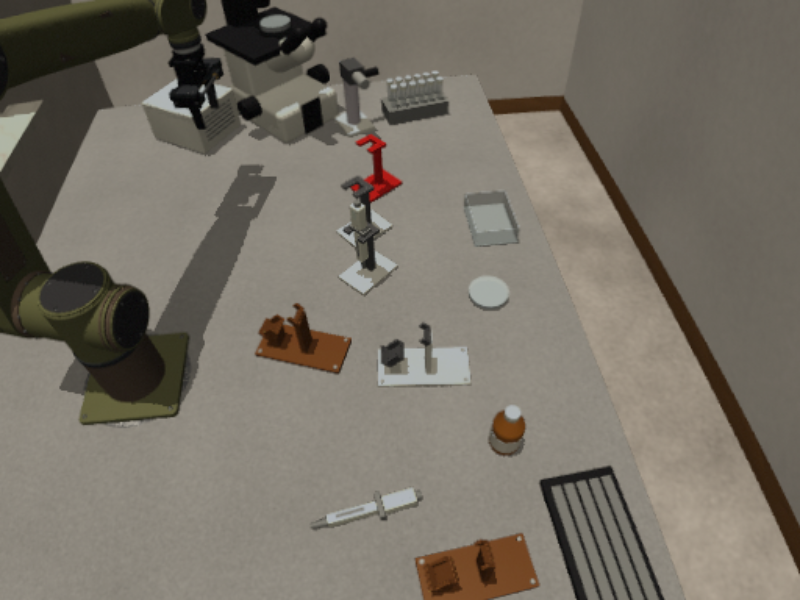

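Choices by description, in 800-wide pixels:
- **Pipettor:** top (576,345) lies on the bench. The one hanging at (330,322) is the bystander.
- **Rest:** the white one at top (455,288). The brown ones at (421,392) and (624,275) are look-alikes.
- **Empty stand:** white plate at top (271,325). The red one at (200,306) is a look-alike, and the one at (336,325) is full.

Next I fit the poses in both views by matching model silhouettes.

```bash
cat > fit.py <<'E'
from h import *
from scipy.optimize import minimize
def box(x0,x1,y0,y1,z0,z1): return np.array([[x,y,z] for x in(x0,x1) for y in(y0,y1) for z in(z0,z1)])/1000.
def sl(u0,u1,y0,y1,v0,v1): # boxes in rest bed frame
    b=box(u0,u1,y0,y1,v0,v1);c=.5**.5
    return np.c_[-.070+c*(b[:,0]-b[:,2]),b[:,1],.045+c*(b[:,0]+b[:,2])]
M={"pipettor":[box(-120,-90,-4,4,-4,4),box(-90,0,-9,9,-9,9),box(0,10,-23,23,-12,12),box(10,70,-14,14,-12,12),box(70,80,-8,8,-8,8)],
"rest":[box(-95,95,-45,45,0,10),sl(-8,35,-20,20,-8,12),sl(97,110,-20,20,-8,12),box(-70,-48,-15,15,10,50),box(-3,6,-10,10,10,110)],
"empty_stand":[box(-60,60,-42,42,0,10),box(16,36,-10,10,0,150),box(16,36,-31,31,142,150),box(-20,20,13,31,142,150),box(-20,20,-31,-13,142,150)]}
def render(s,m,p,z0=0,U=4):
    X=Ro.from_euler("z",p[2]).as_matrix();im=np.zeros((384*U,512*U),np.uint8)
    for b in m:
        h=cv2.convexHull(((proj(s,b@X.T+[p[0],p[1],z0])+.5)*U-.5).astype(np.float32))
        cv2.fillConvexPoly(im,np.round(h*16).astype(np.int32),255,shift=4)
    return cv2.resize(im,(512,384),interpolation=cv2.INTER_AREA)/255.
def fit(obs,m,p0,z0=0,yaws=(0,)):
    def c(p): 
        e=0
        for s,r in obs:
            R=render(s,m,p,z0);e+=1-np.minimum(R,r).sum()/np.maximum(R,r).sum()
        return e
    best=None
    for y in yaws:
        p=np.array([p0[0],p0[1],p0[2]+y])
        o=minimize(c,p,method="Nelder-Mead",options=dict(initial_simplex=p+np.array([[0,0,0],[.02,0,0],[0,.02,0],[0,0,.2]]),xatol=2e-4,fatol=1e-4))
        if best is None or o.fun<best.fun: best=o
    return best
E
cat > a.py <<'E'
from fit import *
S={n:ctrl.snapshot(n) for n in("top","side")}
def pick(s,n,px): 
    return min(ctrl.trace(s,n),key=lambda d:np.hypot(*(np.array(d["point"])-px)))
G={"pipettor":((369,215),(240,324),(.49,-.34,.15),.012),"rest":((287,185),(270,228),(.6,-.04,0),0),"empty_stand":((174,208),(234,124),(.5,.38,.65),0)}
V={n:S[n]["color"][:,:,::-1].copy() for n in S}
for k,(a,b,p0,z) in G.items():
    o=[(S["top"],pick(S["top"],k,a)["region"]*1.),(S["side"],pick(S["side"],k,b)["region"]*1.)]
    for nm,obs in(("top",o[:1]),("side",o[1:]),("both",o)):
        if k=="empty_stand" and nm=="side": continue
        r=fit(obs,M[k],p0,z,(-.4,0,.4)); print(k,nm,np.round(r.x,4),round(r.fun,3))
    for n in V:
        c=(render(S[n],M[k],r.x,z)>.5).astype(np.uint8)
        V[n]=V[n] if n in() else V[n]; cs,_=cv2.findContours(c,0,1); G[k]=G[k]+((n,cs),)
W=[]
for n,(x0,y0,x1,y1) in (("top",(110,140,410,270)),("side",(180,90,330,350))):
    pass
def crop(n,cx,cy,w=66,U=6):
    im=cv2.resize(V[n][cy-w//2:cy+w//2,cx-w//2:cx+w//2],None,fx=U,fy=U,interpolation=cv2.INTER_CUBIC)
    for k in G:
        for q in G[k][4:]:
            if q[0]==n: cv2.polylines(im,[((c-np.array([cx-w//2,cy-w//2])+.5)*U).astype(int) for c in q[1]],True,(0,255,0),1)
    return cv2.resize(im,(266,300))
cv2.imwrite("pics/crops.png",np.vstack([np.hstack([crop("top",369,215),crop("top",291,185),crop("top",174,208)]),np.hstack([crop("side",240,324),crop("side",270,228),crop("side",232,145)])]))
E
python3 a.py
```

```text
pipettor top [ 0.4829 -0.3324  0.1777] 0.137
pipettor side [ 0.4833 -0.335   0.1635] 0.161
pipettor both [ 0.483  -0.3336  0.17  ] 0.332
rest top [ 0.6031 -0.0491 -0.129 ] 0.045
rest side [ 0.6091 -0.0529 -0.1004] 0.057
rest both [ 0.6078 -0.0508 -0.1206] 0.165
empty_stand top [0.5136 0.3818 0.6189] 0.131
empty_stand both [0.5109 0.3798 0.6459] 0.767
```

View pics/crops.png

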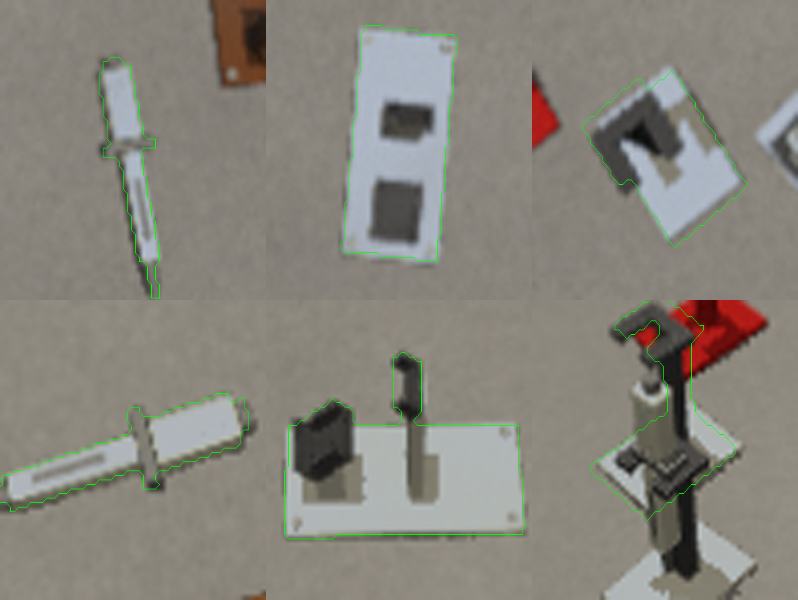

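The fits for the pipettor and rest lie on the picture. On the stand, the prongs sit lower in the crop (630,185) than my model puts them, so the plate must be offset along x. I refit that with the offset free.

```bash
cat > b.py <<'E'
from fit import *
S={n:ctrl.snapshot(n) for n in("top","side")}
s=S["top"];im=s["color"].astype(int)
t=min(ctrl.trace(s,"empty_stand"),key=lambda d:np.hypot(*(np.array(d["point"])-[174,208])))
reg=t["region"];dark=(reg&(im.max(2)<105))*1.
top=[box(16,36,-31,31,142,150),box(-20,20,13,31,142,150),box(-20,20,-31,-13,142,150),box(16,36,-10,10,10,150)]
def iou(a,b): return 1-np.minimum(a,b).sum()/np.maximum(a,b).sum()
def model(p): return [box(-60+p[3]*1000,60+p[3]*1000,-42,42,0,10)]+top
def c(p): return iou(render(s,model(p),p),reg*1.)+iou(render(s,top,p),dark)
best=min((minimize(c,np.array([.5,.38,.6+a,d]),method="Nelder-Mead",options=dict(initial_simplex=np.array([.5,.38,.6+a,d])+np.vstack([np.zeros(4),np.diag([.02,.02,.15,.02])]))) for a in(-.15,.15) for d in(-.02,.02)),key=lambda o:o.fun)
p=best.x;print(np.round(p,4),best.fun)
# other pipettor rough: top of button z=.23
for n in S: 
    for d in ctrl.trace(S[n],"other_pipettor"): print(n,d["p"],d["point"],onz(S[n],d["point"],.19))
out=[]
for n,cx,cy in(("top",178,206),("side",232,140)):
    w=66;U=6
    a=cv2.resize(S[n]["color"][cy-33:cy+33,cx-33:cx+33,::-1],None,fx=U,fy=U,interpolation=cv2.INTER_CUBIC)
    for m in [[b] for b in model(p)]:
        cs,_=cv2.findContours((cv2.resize(render(S[n],m,p)[cy-33:cy+33,cx-33:cx+33],None,fx=U,fy=U)>.5).astype(np.uint8),0,1)
        cv2.drawContours(a,cs,-1,(0,255,0),1)
    out.append(a)
cv2.imwrite("pics/stand.png",np.hstack(out))
E
python3 b.py
```

```text
[0.5017 0.373  0.5991 0.0161] 0.31445936594614254
top 0.47 [207.9, 208.4] [0.49455772 0.23130532 0.19      ]
side 0.53 [225.3, 145.7] [0.49175242 0.18523583 0.19      ]
```

View pics/stand.png

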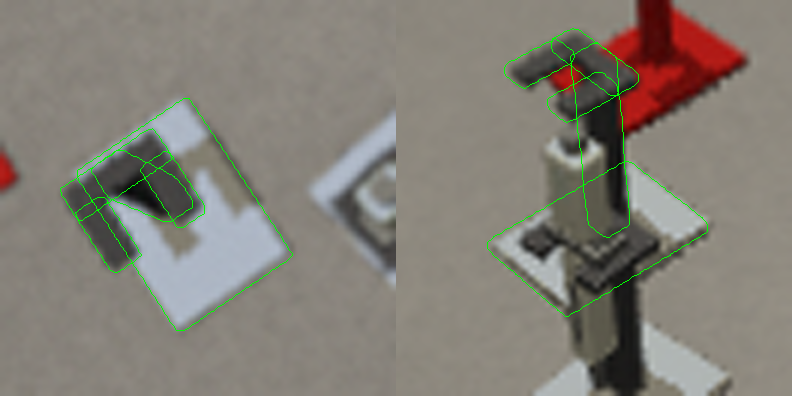

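Stand slot ≈ (0.502, 0.373), yaw 0.60, and the overlay agrees in both views. Next is a helper that turns a target pose into tool-frame shifts.

```bash
cat >> h.py <<'E'
PIP=np.array([.483,-.3336,.012]); PYAW=.17
REST=np.array([.6060,-.0505,0]); RYAW=-.12
SLOT=np.array([.502,.373,.150]); SYAW=.60
def frame(yaw,pitch): # pipettor frame, x raised by pitch
    return Ro.from_euler("z",yaw).as_matrix()@Ro.from_euler("y",-pitch).as_matrix()
def tool(P,th): # tool axes for grip across P y, fingers leaning th towards -x
    z=-np.cos(th)*P[:,2]-np.sin(th)*P[:,0];y=-P[:,1];return np.c_[np.cross(y,z),y,z]
def delta(t,R):
    s=ctrl.state();R0=Ro.from_rotvec(s["tool_rot"]).as_matrix()
    print("now",np.round(s["position"],4),"->",np.round(t,4),"q",np.round(s["joint_pos"],3),"t",s["clock"])
    print("   shift cm",np.round(R0.T@(np.array(t)-s["position"])*100,2),"turn",np.round(Ro.from_matrix(R0.T@R).as_rotvec(),4))
E
python3 - <<'E'
from h import *
th=np.radians(20);P=frame(PYAW,0);R=tool(P,th)
g=PIP+P[:,0]*-.045; 
# tip centre 6 mm above bench
tip=g.copy();tip[2]=.0055
t=tip-R[:,2]*.008
# make grip line cross axis at g: the tool axis at z=.012
t=t-P[:,0]*(np.tan(th)*-.0065)*-1
delta([.40,.15,.36],R)
delta(t+[0,0,.12],R); delta(t,R)
E
```

```text
now [0.1443 0.6338 0.2227] -> [0.4  0.15 0.36] q [ 1.264  0.124  1.65   0.     1.367 -0.083] t 1.35
   shift cm [-35.67 -41.5  -13.74] turn [ 0.4779 -0.0954  2.7104]
now [0.1443 0.6338 0.2227] -> [ 0.439  -0.3412  0.133 ] q [ 1.264  0.124  1.65   0.     1.367 -0.083] t 1.35
   shift cm [-50.38 -88.52   8.96] turn [ 0.4779 -0.0954  2.7104]
now [0.1443 0.6338 0.2227] -> [ 0.439  -0.3412  0.013 ] q [ 1.264  0.124  1.65   0.     1.367 -0.083] t 1.35
   shift cm [-50.38 -88.52  20.96] turn [ 0.4779 -0.0954  2.7104]
```

Emit:
send_rows(plan=[[-35.7,-41.5,-13.7,0.48,-0.095,2.71,0],[-35.7,-41.5,-13.7,0.48,-0.095,2.71,0],[-35.7,-41.5,-13.7,0.48,-0.095,2.71,0],[-35.7,-41.5,-13.7,0.48,-0.095,2.71,0],[-35.7,-41.5,-13.7,0.48,-0.095,2.71,0],[-35.7,-41.5,-13.7,0.48,-0.095,2.71,0],[-35.7,-41.5,-13.7,0.48,-0.095,2.71,0],[-35.7,-41.5,-13.7,0.48,-0.095,2.71,0],[-35.7,-41.5,-13.7,0.48,-0.095,2.71,0],[-35.7,-41.5,-13.7,0.48,-0.095,2.71,0],[-35.7,-41.5,-13.7,0.48,-0.095,2.71,0],[-50.4,-88.5,-4,0.48,-0.095,2.71,0],[-50.4,-88.5,-4,0.48,-0.095,2.71,0],[-50.4,-88.5,-4,0.48,-0.095,2.71,0],[-50.4,-88.5,-4,0.48,-0.095,2.71,0],[-50.4,-88.5,-4,0.48,-0.095,2.71,0],[-50.4,-88.5,-4,0.48,-0.095,2.71,0],[-50.4,-88.5,-4,0.48,-0.095,2.71,0],[-50.4,-88.5,-4,0.48,-0.095,2.71,0],[-50.4,-88.5,-4,0.48,-0.095,2.71,0]])

```text
clock: 3.35
position: [0.4334, -0.2809, 0.274]
tool_rot: [3.054, 0.258, -0.54]
contact_force: [0.4, -0.4, 0.9]
width: 0.995
grip_force: 0.0
```

```bash
cat > c.py <<'E'
from h import *
th=np.radians(20);P=frame(PYAW,0);R=tool(P,th)
g=PIP+P[:,0]*-.045
t=np.array([*g[:2],.013])
delta(t+[0,0,.06],R); delta(t,R)
E
python3 c.py
```

```text
now [ 0.4334 -0.2809  0.274 ] -> [ 0.4386 -0.3412  0.073 ] q [-0.554 -0.022  1.745 -0.23   1.683  0.853] t 3.35
   shift cm [ 6.42  6.03 19.05] turn [-0.0007  0.0009 -0.0016]
now [ 0.4334 -0.2809  0.274 ] -> [ 0.4386 -0.3412  0.013 ] q [-0.554 -0.022  1.745 -0.23   1.683  0.853] t 3.35
   shift cm [ 8.48  6.04 24.68] turn [-0.0007  0.0009 -0.0016]
```

Emit:
send_rows(plan=[[6.4,6.0,19.0,0,0,0,0],[6.4,6.0,19.0,0,0,0,0],[6.4,6.0,19.0,0,0,0,0],[6.4,6.0,19.0,0,0,0,0],[6.4,6.0,19.0,0,0,0,0],[6.4,6.0,19.0,0,0,0,0],[8.5,6.0,24.7,0,0,0,0],[8.5,6.0,24.7,0,0,0,0],[8.5,6.0,24.7,0,0,0,0],[8.5,6.0,24.7,0,0,0,0]])

```text
clock: 4.35
position: [0.4404, -0.3391, 0.0157]
tool_rot: [3.052, 0.26, -0.537]
contact_force: [0.5, 0.1, 0.1]
width: 1.0
grip_force: 0.0
```

```bash
python3 c.py
```

```text
now [ 0.4404 -0.3391  0.0157] -> [ 0.4386 -0.3412  0.073 ] q [-0.627  0.301  1.852 -0.262  1.246  0.89 ] t 4.35
   shift cm [-2.15  0.19 -5.31] turn [ 0.0022 -0.0008 -0.0002]
now [ 0.4404 -0.3391  0.0157] -> [ 0.4386 -0.3412  0.013 ] q [-0.627  0.301  1.852 -0.262  1.246  0.89 ] t 4.35
   shift cm [-0.1   0.18  0.33] turn [ 0.0022 -0.0008 -0.0002]
```

Emit:
send_rows(plan=[[0,0,0,0,0,0,0],[0,0,0,0,0,0,255],[0,0,0,0,0,0,255],[0,0,0,0,0,0,255],[0,0,0,0,0,0,255],[0,0,0,0,0,0,255],[0,0,0,0,0,0,255],[0,0,0,0,0,0,255]], grip_force=40)

```text
clock: 5.15
position: [0.4388, -0.3383, 0.013]
tool_rot: [3.054, 0.26, -0.541]
contact_force: [0.2, -0.9, -0.4]
width: 0.47
grip_force: 0.0
```

```bash
python3 c.py; python3 -c "
from rig import ctrl;print(ctrl.state())"
```

```text
now [ 0.4388 -0.3383  0.013 ] -> [ 0.4386 -0.3412  0.073 ] q [-0.628  0.304  1.854 -0.262  1.245  0.89 ] t 5.15
   shift cm [-2.12  0.28 -5.62] turn [-0.0007  0.0016  0.0002]
now [ 0.4388 -0.3383  0.013 ] -> [ 0.4386 -0.3412  0.013 ] q [-0.628  0.304  1.854 -0.262  1.245  0.89 ] t 5.15
   shift cm [-0.06  0.28  0.02] turn [-0.0007  0.0016  0.0002]
{'clock': 5.15, 'joint_pos': array([-0.62768045,  0.30373488,  1.85440994, -0.26205944,  1.24471026,
        0.89012213]), 'qd': array([ 0.00078649, -0.00011934, -0.00127483, -0.0021252 , -0.0009299 ,
       -0.00071695]), 'joint_torque': array([-7.30607553e-04, -4.28613889e+01, -2.89626181e+01, -5.57854548e-01,
        7.79319406e-01, -1.23500245e-02]), 'position': array([ 0.43880803, -0.33832536,  0.01297228]), 'tool_rot': array([ 3.05417128,  0.260376  , -0.54115161]), 'contact_force': array([ 0.20425695, -0.85445225, -0.4054979 ]), 'ft_torque': array([-0.05529444,  0.00241749, -0.00893531]), 'grip_force': 0.0, 'width': 0.4695598909767339}
```

Fingers still closing; I continue.

Emit:
send_rows(plan=[[0,0.1,0,0,0,0,255],[0,0.1,0,0,0,0,255],[0,0.1,0,0,0,0,255],[0,0.1,0,0,0,0,255],[0,0.1,0,0,0,0,255],[0,0.1,0,0,0,0,255],[0,0.1,0,0,0,0,255]])

```text
clock: 5.85
position: [0.4391, -0.3394, 0.0131]
tool_rot: [3.054, 0.26, -0.541]
contact_force: [-0.7, 1.3, -0.9]
width: 0.186
grip_force: 40.0
```

```bash
python3 - <<'E'
from h import *
th=np.radians(20)
s=ctrl.state();R0=Ro.from_rotvec(s["tool_rot"]).as_matrix()
P0=frame(PYAW,0);rel_R=R0.T@P0;
# assume origin: pipettor x fit; y now between pads
rel_t=R0.T@(PIP-s["position"]);rel_t[1]=0
np.savez("g1.npz",R=rel_R,t=rel_t);print(np.round(rel_t,4),np.round(Ro.from_matrix(rel_R).as_euler("xyz"),3))
P=frame(RYAW,np.pi/4);home=REST+Ro.from_euler("z",RYAW).as_matrix()@[.006,0,.138]
R=P@rel_R.T
up=P[:,2]
for n,o in(("lift",None),("hover",home+up*.06+P[:,0]*.012),("near",home+up*.02+P[:,0]*.008),("in",home+up*.001+P[:,0]*.002)):
    print(n)
    if o is None: delta(s["position"]+[0,.03,.25],R0)
    else: delta(o-R@rel_t,R)
E
```

```text
[ 0.042   0.     -0.0142] [ 3.141  0.35  -0.   ]
lift
now [ 0.4391 -0.3394  0.0131] -> [ 0.4391 -0.3094  0.2631] q [-0.629  0.305  1.853 -0.262  1.245  0.889] t 5.85
   shift cm [ -8.11  -2.97 -23.65] turn [0. 0. 0.]
hover
now [ 0.4391 -0.3394  0.0131] -> [ 0.5464 -0.0433  0.1583] q [-0.629  0.305  1.853 -0.262  1.245  0.889] t 5.85
   shift cm [  9.66 -27.37 -18.99] turn [-0.0127  0.7799  0.2969]
near
now [ 0.4391 -0.3394  0.0131] -> [ 0.5717 -0.0464  0.1272] q [-0.629  0.305  1.853 -0.262  1.245  0.889] t 5.85
   shift cm [ 13.02 -26.64 -16.9 ] turn [-0.0127  0.7799  0.2969]
in
now [ 0.4391 -0.3394  0.0131] -> [ 0.5808 -0.0475  0.1096] q [-0.629  0.305  1.853 -0.262  1.245  0.889] t 5.85
   shift cm [ 14.45 -26.38 -15.54] turn [-0.0127  0.7799  0.2969]
```

Emit:
send_rows(plan=[[-8.1,-3,-23.6,0,0,0,255],[-8.1,-3,-23.6,0,0,0,255],[-8.1,-3,-23.6,0,0,0,255],[-8.1,-3,-23.6,0,0,0,255],[-8.1,-3,-23.6,0,0,0,255],[7,-27.4,-26.5,-0.013,0.78,0.297,255],[7,-27.4,-26.5,-0.013,0.78,0.297,255],[7,-27.4,-26.5,-0.013,0.78,0.297,255],[7,-27.4,-26.5,-0.013,0.78,0.297,255],[7,-27.4,-26.5,-0.013,0.78,0.297,255],[7,-27.4,-26.5,-0.013,0.78,0.297,255],[7,-27.4,-26.5,-0.013,0.78,0.297,255],[7,-27.4,-26.5,-0.013,0.78,0.297,255],[7,-27.4,-26.5,-0.013,0.78,0.297,255],[7,-27.4,-26.5,-0.013,0.78,0.297,255],[7,-27.4,-26.5,-0.013,0.78,0.297,255]])

```text
clock: 7.45
position: [0.5474, -0.044, 0.2383]
tool_rot: [3.037, -0.185, 0.671]
contact_force: [-0.4, 0.1, -1.4]
width: 0.185
grip_force: 40.0
```

```bash
cat > look.py <<'E'
import sys
from fit import *
# overlay predicted pipettor (grasp file) and rest/slot on both views
def look(rel,name,extra=None,cams=("top","side"),w=100):
    s0=ctrl.state();R0=Ro.from_rotvec(s0["tool_rot"]).as_matrix()
    g=np.load(rel);P=R0@g["R"];o=s0["position"]+R0@g["t"];print("pred origin",np.round(o,4),"x axis",np.round(P[:,0],3))
    out=[]
    for c in cams:
        s=ctrl.snapshot(c);q=proj(s,o)[0].astype(int);x0,y0=max(q[0]-w//2,0),max(q[1]-w//2,0);U=4
        a=cv2.resize(s["color"][y0:y0+w,x0:x0+w,::-1],None,fx=U,fy=U,interpolation=cv2.INTER_CUBIC)
        for b in M["pipettor"]:
            h=cv2.convexHull(proj(s,b@P.T+o).astype(np.float32))[:,0]
            cv2.polylines(a,[((h-[x0,y0]+.5)*U).astype(int)],True,(0,255,0),1)
        out.append(a); print(c,"crop origin",x0,y0)
    cv2.imwrite(name,np.hstack(out))
if __name__=="__main__": look(sys.argv[1],sys.argv[2])
E
python3 look.py g1.npz pics/hover.png
```

```text
pred origin [ 0.5793 -0.0479  0.2688] x axis [ 0.702 -0.086  0.707]
top crop origin 246 127
side crop origin 210 130
```

View pics/hover.png

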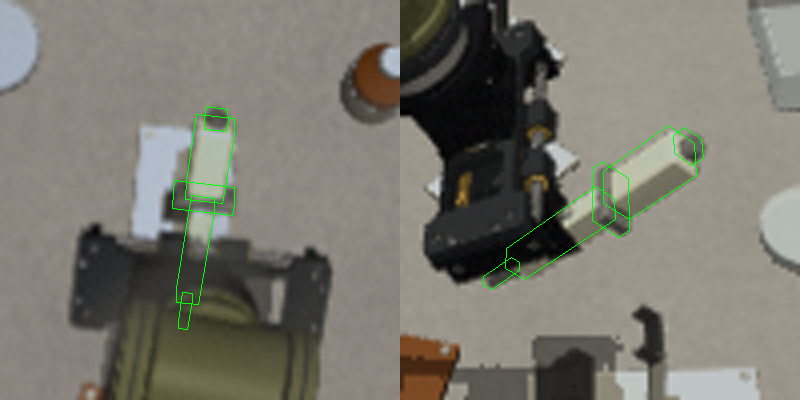

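The overlay lies on the held pipettor in both views: top flange at (205,198), side button at (690,148). I proceed to the rest.

```bash
cat > d.py <<'E'
from h import *
g=np.load("g1.npz")
P=frame(RYAW,np.pi/4);home=REST+Ro.from_euler("z",RYAW).as_matrix()@[.006,0,.138];R=P@g["R"].T;up=P[:,2]
print("home",home)
for o in(home+up*.035+P[:,0]*.008,home+up*.002+P[:,0]*.005): delta(o-R@g["t"],R)
E
python3 d.py
```

```text
home [ 0.61195685 -0.05121827  0.138     ]
now [ 0.5473 -0.0438  0.2382] -> [ 0.5612 -0.0451  0.1378] q [-0.193 -0.387  2.129  0.037  0.966  1.484] t 7.55
   shift cm [-2.97 -0.04  9.68] turn [ 0.0009  0.0001 -0.0012]
now [ 0.5473 -0.0438  0.2382] -> [ 0.5822 -0.0476  0.1124] q [-0.193 -0.387  2.129  0.037  0.966  1.484] t 7.55
   shift cm [-2.12 -0.04 12.89] turn [ 0.0009  0.0001 -0.0012]
```

Emit:
send_rows(plan=[[-3,0,5,0,0,0,255],[-3,0,9.7,0,0,0,255],[-3,0,9.7,0,0,0,255],[-2.8,0,10.5,0,0,0,255],[-2.6,0,11.3,0,0,0,255],[-2.3,0,12.1,0,0,0,255],[-2.1,0,12.9,0,0,0,255],[-2.1,0,12.9,0,0,0,255],[-2.1,0,12.9,0,0,0,255],[-2.1,0,12.9,0,0,0,255],[-2.1,0,12.9,0,0,0,255]])

```text
clock: 8.65
position: [0.5823, -0.0471, 0.1127]
tool_rot: [3.037, -0.182, 0.672]
contact_force: [0.2, 0.3, -2.4]
width: 0.19
grip_force: 40.0
```

```bash
python3 look.py g1.npz pics/in.png
```

```text
pred origin [ 0.6142 -0.0509  0.1433] x axis [ 0.702 -0.084  0.708]
top crop origin 243 124
side crop origin 223 158
```

View pics/in.png

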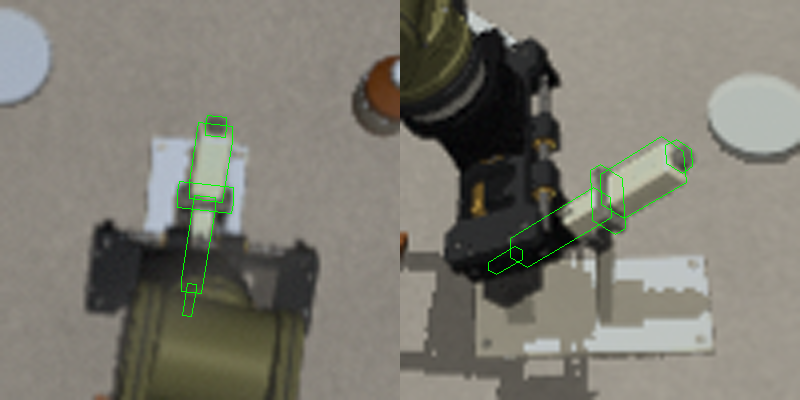

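No unusual force, and the shaft lies over the cradles. I open.

Emit:
send_rows(plan=[[0,0,0,0,0,0,100],[0,0,0,0,0,0,100],[0,0,0,0,0,0,100],[0,0,0,0,0,0,100],[0,0,0,0,0,0,100],[0,0,0,0,0,0,100],[0,0,-4,0,0,0,100],[0,0,-9,0,0,0,60],[0,0,-14,0,0,0,60],[0,0,-14,0,0,0,60],[0,0,-14,0,0,0,60]])

```text
clock: 9.85
position: [0.5242, -0.0402, 0.2418]
tool_rot: [3.035, -0.182, 0.678]
contact_force: [-0.5, 0.2, -0.1]
width: 0.758
grip_force: 0.0
```

```bash
cat > e.py <<'E'
from fit import *
S={n:ctrl.snapshot(n) for n in("top","side")}
P=frame(RYAW,np.pi/4);home=REST+Ro.from_euler("z",RYAW).as_matrix()@[.006,0,.138]
print("st",ctrl.state()["position"],ctrl.state()["clock"])
obs=[]
for n in S:
    t=[d for d in ctrl.trace(S[n],"pipettor")]
    print(n,[(round(d["p"],2),d["point"],int(d["region"].sum())) for d in t], "home px",proj(S[n],home)[0])
    if t: obs.append((S[n],min(t,key=lambda d:np.hypot(*(np.array(d["point"])-proj(S[n],home)[0])))["region"]*1.))
def rend(s,p):
    Q=frame(p[3],p[4]);im=np.zeros((384*4,512*4),np.uint8)
    for b in M["pipettor"]:
        h=cv2.convexHull(((proj(s,b@Q.T+p[:3])+.5)*4-.5).astype(np.float32));cv2.fillConvexPoly(im,np.round(h*16).astype(np.int32),255,shift=4)
    return cv2.resize(im,(512,384),interpolation=cv2.INTER_AREA)/255.
def c(p): return sum(1-np.minimum(rend(s,p),r).sum()/np.maximum(rend(s,p),r).sum() for s,r in obs)
p0=np.array([*home,RYAW,np.pi/4])
o=minimize(c,p0,method="Nelder-Mead",options=dict(initial_simplex=p0+np.vstack([np.zeros(5),np.diag([.01,.01,.01,.1,.1])]),maxiter=400))
print("home",np.round(home,4),"cost at home",c(p0));print("fit",np.round(o.x,4),o.fun, [1-np.minimum(rend(s,o.x),r).sum()/np.maximum(rend(s,o.x),r).sum() for s,r in obs])
out=[]
for n in S:
    q=proj(S[n],home)[0].astype(int)-40;a=cv2.resize(S[n]["color"][q[1]:q[1]+80,q[0]:q[0]+80,::-1],None,fx=5,fy=5,interpolation=cv2.INTER_CUBIC)
    cs,_=cv2.findContours((cv2.resize(rend(S[n],o.x)[q[1]:q[1]+80,q[0]:q[0]+80],None,fx=5,fy=5)>.5).astype(np.uint8),0,1);cv2.drawContours(a,cs,-1,(0,255,0),1);out.append(a)
cv2.imwrite("pics/rest1.png",np.hstack(out))
E
python3 e.py
```

```text
st [ 0.5231158  -0.03998439  0.23776543] 9.95
top [(0.55, [293.0, 170.8], 348)] home px [293.62694991 175.00979812]
side [(0.9, [270.3, 207.4], 495)] home px [272.42144602 209.32831862]
home [ 0.612  -0.0512  0.138 ] cost at home 0.3925849243205387
fit [ 0.6131 -0.0518  0.1354 -0.1556  0.8235] 0.3109392419110143 [np.float64(0.16172593531767587), np.float64(0.14921330659333842)]
```

View pics/rest1.png

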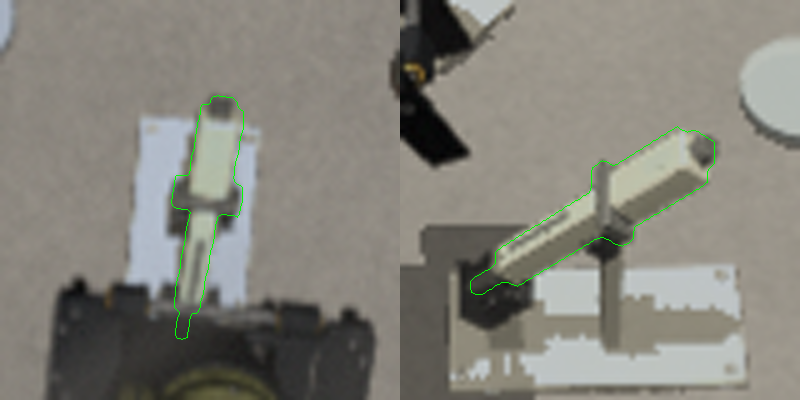

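The pipettor lies home: the fit is (0.613,−0.052,0.135) with pitch 0.82, and the tip is in the low cradle at side crop (480,280). Next I regrip on the handle from above, with the tool leaning so that it ends up steep at the stand.

```bash
cat > f.py <<'E'
from h import *
P=frame(-.13,.80);o=np.array([.6125,-.0515,.1370]);th=np.radians(65);R=tool(P,th)
gp=o+P[:,0]*.050; t=gp+R[:,2]*.011
print("tool z",R[:,2]);p=ctrl.state()["position"]
for x in(p+[.04,0,.15],t-R[:,2]*.11,t): delta(x,R)
E
python3 f.py
```

```text
tool z [-0.32549301  0.04255408 -0.94458639]
now [ 0.523  -0.0399  0.2367] -> [ 0.563  -0.0399  0.3867] q [-0.196 -0.451  2.175  0.039  0.988  1.48 ] t 10.05
   shift cm [  9.88  -0.48 -11.97] turn [-0.0009 -0.7656  0.0105]
now [ 0.523  -0.0399  0.2367] -> [ 0.6793 -0.0602  0.2664] q [-0.196 -0.451  2.175  0.039  0.988  1.48 ] t 10.05
   shift cm [15.56  0.15  3.89] turn [-0.0009 -0.7656  0.0105]
now [ 0.523  -0.0399  0.2367] -> [ 0.6435 -0.0555  0.1625] q [-0.196 -0.451  2.175  0.039  0.988  1.48 ] t 10.05
   shift cm [ 7.94  0.11 11.82] turn [-0.0009 -0.7656  0.0105]
```

Emit:
send_rows(plan=[[9.9,-0.5,-12,0,-0.77,0.01,0],[9.9,-0.5,-12,0,-0.77,0.01,0],[9.9,-0.5,-12,0,-0.77,0.01,0],[9.9,-0.5,-12,0,-0.77,0.01,0],[15.6,0.1,3.9,0,-0.77,0.01,0],[15.6,0.1,3.9,0,-0.77,0.01,0],[15.6,0.1,3.9,0,-0.77,0.01,0],[15.6,0.1,3.9,0,-0.77,0.01,0],[15.6,0.1,3.9,0,-0.77,0.01,0],[15.6,0.1,3.9,0,-0.77,0.01,0]])

```text
clock: 11.05
position: [0.68, -0.0598, 0.2681]
tool_rot: [-3.068, 0.199, 0.524]
contact_force: [-0.4, 0.7, 0.1]
width: 0.997
grip_force: 0.0
```

```bash
python3 f.py
```

```text
tool z [-0.32549301  0.04255408 -0.94458639]
now [ 0.68   -0.0598  0.2681] -> [ 0.72   -0.0598  0.4181] q [-0.162  0.384  1.291 -0.01   1.804  1.537] t 11.05
   shift cm [ -1.23  -0.53 -15.47] turn [-0.0005  0.0037  0.0007]
now [ 0.68   -0.0598  0.2681] -> [ 0.6793 -0.0602  0.2664] q [-0.162  0.384  1.291 -0.01   1.804  1.537] t 11.05
   shift cm [-0.01  0.05  0.18] turn [-0.0005  0.0037  0.0007]
now [ 0.68   -0.0598  0.2681] -> [ 0.6435 -0.0555  0.1625] q [-0.162  0.384  1.291 -0.01   1.804  1.537] t 11.05
   shift cm [ 0.03  0.05 11.18] turn [-0.0005  0.0037  0.0007]
```

Emit:
send_rows(plan=[[0,0.05,5,0,0,0,0],[0,0.05,9,0,0,0,0],[0,0.05,11,0,0,0,0],[0,0.05,11,0,0,0,0],[0,0.05,11,0,0,0,255],[0,0.05,11,0,0,0,255],[0,0.05,11,0,0,0,255],[0,0.05,11,0,0,0,255],[0,0.05,11,0,0,0,255],[0,0.05,11,0,0,0,255],[0,0.05,11,0,0,0,255],[0,0.05,11,0,0,0,255],[0,0.05,11,0,0,0,255],[0,0.05,11,0,0,0,255],[0,0.05,11,0,0,0,255],[0,0.05,11,0,0,0,255]], grip_force=50)

```text
clock: 12.65
position: [0.6443, -0.0557, 0.1656]
tool_rot: [-3.07, 0.199, 0.519]
contact_force: [0.1, 0.8, 0.8]
width: 0.292
grip_force: 50.0
```

```bash
cat > k.py <<'E'
from h import *
s=ctrl.state();R0=Ro.from_rotvec(s["tool_rot"]).as_matrix()
P=frame(-.13,.80);o=np.array([.6125,-.0515,.1370])
# yaw follows the tool's y
rt=R0.T@(o-s["position"]);rt[1]=0
rR=R0.T@P; a=np.arctan2(-rR[0,2],-rR[2,2]) # grip about tool y only
th=np.radians(65);z=rR[:,2]
rR=tool(np.eye(3),np.arctan2(-(R0[:,2]@P[:,0]),-(R0[:,2]@P[:,2]))).T
np.savez("g2.npz",R=rR,t=rt);print("grip",np.round(rt,4),s["width"],s["grip_force"],s["contact_force"])
Q=frame(SYAW,np.pi/2);R=Q@rR.T
p=s["position"]; delta(p+P[:,0]*.05+P[:,2]*.05,R0); 
delta(p+P[:,0]*.05+P[:,2]*.05+[-.03,0,.2],R0)
for d in([-.05,0,.16],[0,0,.16]): delta(SLOT+Ro.from_euler("z",SYAW).as_matrix()@np.array(d)-R@rt,R)
E
python3 k.py
```

```text
grip [-0.0209  0.      0.0375] 0.29190014718318735 49.976980090141296 [0.11168438 0.84327909 0.79902148]
now [ 0.6443 -0.0557  0.1656] -> [ 0.6433 -0.0556  0.2363] q [-0.164  0.365  1.489 -0.011  1.623  1.537] t 12.65
   shift cm [-2.42 -0.   -6.64] turn [0. 0. 0.]
now [ 0.6443 -0.0557  0.1656] -> [ 0.6133 -0.0556  0.4363] q [-0.164  0.365  1.489 -0.011  1.623  1.537] t 12.65
   shift cm [-11.81   0.37 -24.55] turn [0. 0. 0.]
now [ 0.6443 -0.0557  0.1656] -> [0.4633 0.3465 0.3529] q [-0.164  0.365  1.489 -0.011  1.623  1.537] t 12.65
   shift cm [-28.01 -37.56 -10.06] turn [ 0.037   0.7354 -0.7462]
now [ 0.6443 -0.0557  0.1656] -> [0.5046 0.3748 0.3529] q [-0.164  0.365  1.489 -0.011  1.623  1.537] t 12.65
   shift cm [-24.49 -40.89 -11.28] turn [ 0.037   0.7354 -0.7462]
```

Emit:
send_rows(plan=[[-2.4,0,-6.6,0,0,0,255],[-2.4,0,-6.6,0,0,0,255],[-11.6,0.2,-26.6,0,0,0,255],[-11.6,0.2,-26.6,0,0,0,255],[-11.6,0.2,-26.6,0,0,0,255],[-11.6,0.2,-26.6,0,0,0,255],[-11.6,0.2,-26.6,0,0,0,255],[-28.6,-40.9,-22.5,0.037,0.735,-0.746,255],[-28.6,-40.9,-22.5,0.037,0.735,-0.746,255],[-28.6,-40.9,-22.5,0.037,0.735,-0.746,255],[-28.6,-40.9,-22.5,0.037,0.735,-0.746,255],[-28.6,-40.9,-22.5,0.037,0.735,-0.746,255],[-28.6,-40.9,-22.5,0.037,0.735,-0.746,255],[-28.6,-40.9,-22.5,0.037,0.735,-0.746,255],[-28.6,-40.9,-22.5,0.037,0.735,-0.746,255],[-28.6,-40.9,-22.5,0.037,0.735,-0.746,255],[-28.6,-40.9,-22.5,0.037,0.735,-0.746,255],[-28.6,-40.9,-22.5,0.037,0.735,-0.746,255],[-28.6,-40.9,-22.5,0.037,0.735,-0.746,255],[-28.6,-40.9,-22.5,0.037,0.735,-0.746,255]])

```text
clock: 14.65
position: [0.5034, 0.3737, 0.4723]
tool_rot: [-2.819, -0.868, -0.623]
contact_force: [-0.7, -0.8, -0.7]
width: 0.291
grip_force: 50.0
```

```bash
python3 look.py g2.npz pics/hang0.png; python3 -c "
from rig import ctrl;print(ctrl.state()['joint_pos'])"
```

```text
pred origin [0.5008 0.3719 0.4294] x axis [0.001 0.    1.   ]
top crop origin 91 146
side crop origin 168 0
[ 0.54247046 -0.23743399  1.62962187  0.02399206  1.31477055  1.51473492]
```

View pics/hang0.png

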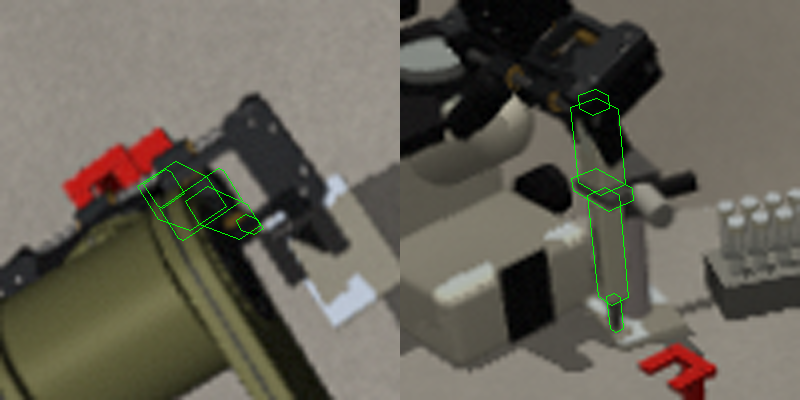

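```bash
cat > m.py <<'E'
from h import *
g=np.load("g2.npz");Q=frame(SYAW,np.pi/2);R=Q@g["R"].T
for z in(.135,.06,.02,.004): delta(SLOT+[0,0,z]-R@g["t"],R)
E
python3 m.py
```

```text
now [0.5034 0.3738 0.4724] -> [0.5046 0.3748 0.3279] q [ 0.542 -0.237  1.63   0.024  1.315  1.515] t 14.75
   shift cm [-5.96 -0.02 13.17] turn [ 0.001   0.0003 -0.0022]
now [0.5034 0.3738 0.4724] -> [0.5046 0.3748 0.2529] q [ 0.542 -0.237  1.63   0.024  1.315  1.515] t 14.75
   shift cm [-9.12 -0.02 19.97] turn [ 0.001   0.0003 -0.0022]
now [0.5034 0.3738 0.4724] -> [0.5046 0.3748 0.2129] q [ 0.542 -0.237  1.63   0.024  1.315  1.515] t 14.75
   shift cm [-1.081e+01 -2.000e-02  2.360e+01] turn [ 0.001   0.0003 -0.0022]
now [0.5034 0.3738 0.4724] -> [0.5046 0.3748 0.1969] q [ 0.542 -0.237  1.63   0.024  1.315  1.515] t 14.75
   shift cm [-1.148e+01 -2.000e-02  2.505e+01] turn [ 0.001   0.0003 -0.0022]
```

Emit:
send_rows(plan=[[-3,0,6.6,0,0,0,255],[-6,0,13.2,0,0,0,255],[-6,0,13.2,0,0,0,255],[-6,0,13.2,0,0,0,255],[-6,0,13.2,0,0,0,255],[-6,0,13.2,0,0,0,255],[-6,0,13.2,0,0,0,255]])

```text
clock: 15.45
position: [0.5054, 0.3765, 0.3331]
tool_rot: [-2.813, -0.869, -0.634]
contact_force: [-0.3, 0.3, -1.5]
width: 0.288
grip_force: 50.0
```

```bash
cat > n.py <<'E'
from fit import *
import sys
s0=ctrl.state();R0=Ro.from_rotvec(s0["tool_rot"]).as_matrix();g=np.load("g2.npz");P=R0@g["R"];o=s0["position"]+R0@g["t"];print(np.round(o,4),np.round(P[:,0],4))
Z=Ro.from_euler("z",SYAW).as_matrix()
top=[box(16,36,-31,31,142,150),box(-20,20,13,31,142,150),box(-20,20,-31,-13,142,150)]
out=[]
for c,w,h in(("side",70,100),("top",70,100)):
    s=ctrl.snapshot(c);q=(proj(s,SLOT+[0,0,.02])[0]-[w/2,h/2]).astype(int);U=6 if c=="side" else 5
    U=5.7
    a=cv2.resize(s["color"][q[1]:q[1]+h,q[0]:q[0]+w,::-1],None,fx=U,fy=U,interpolation=cv2.INTER_CUBIC)
    for b,col in [(b@P.T+o,(0,255,0)) for b in M["pipettor"]]+[(b@Z.T+[*SLOT[:2],0],(255,0,255)) for b in top]:
        hh=cv2.convexHull(proj(s,b).astype(np.float32))[:,0];cv2.polylines(a,[((hh-q+.5)*U).astype(int)],True,col,1)
    out.append(a)
cv2.imwrite(sys.argv[1],np.hstack(out))
E
python3 n.py pics/hang1.png
```

```text
[0.5031 0.3749 0.2902] [-0.0064 -0.004   1.    ]
```

View pics/hang1.png

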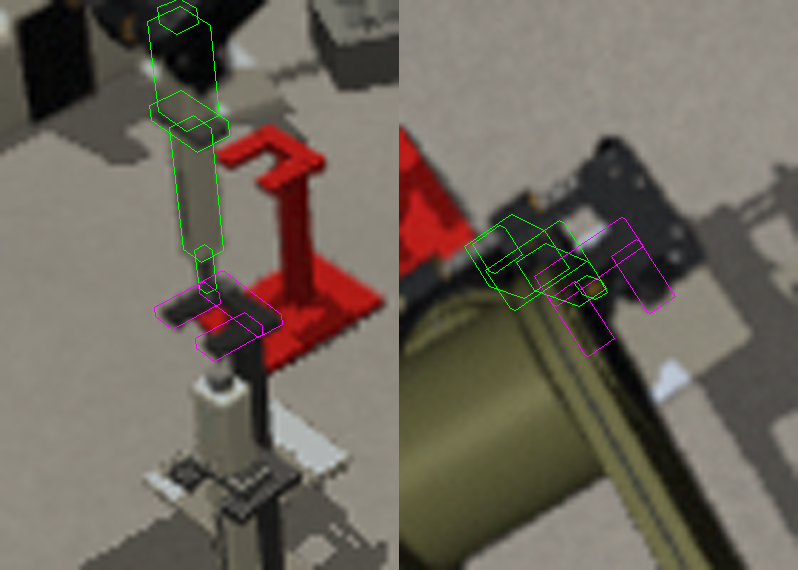

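Side view: the tip (208,275) sits over the slot between the prong tips (160,315) and (200,350). The overlay offset is the same few pixels for tip and prongs, so they are aligned with each other. I lower.

```bash
python3 m.py
```

```text
now [0.5048 0.3763 0.3314] -> [0.5046 0.3748 0.3279] q [ 0.545 -0.232  1.857  0.026  1.077  1.509] t 15.55
   shift cm [-0.25  0.12  0.27] turn [ 0.0003 -0.0051 -0.0002]
now [0.5048 0.3763 0.3314] -> [0.5046 0.3748 0.2529] q [ 0.545 -0.232  1.857  0.026  1.077  1.509] t 15.55
   shift cm [-3.45  0.11  7.06] turn [ 0.0003 -0.0051 -0.0002]
now [0.5048 0.3763 0.3314] -> [0.5046 0.3748 0.2129] q [ 0.545 -0.232  1.857  0.026  1.077  1.509] t 15.55
   shift cm [-5.16  0.11 10.68] turn [ 0.0003 -0.0051 -0.0002]
now [0.5048 0.3763 0.3314] -> [0.5046 0.3748 0.1969] q [ 0.545 -0.232  1.857  0.026  1.077  1.509] t 15.55
   shift cm [-5.84  0.11 12.12] turn [ 0.0003 -0.0051 -0.0002]
```

Emit:
send_rows(plan=[[0,0.05,0,0,0,0,255],[0,0.05,0,0,0,0,255],[-0.6,0.05,1.4,0,0,0,255],[-1.3,0.05,2.7,0,0,0,255],[-1.9,0.05,4.1,0,0,0,255],[-2.5,0.05,5.4,0,0,0,255],[-3.2,0.05,6.8,0,0,0,255],[-3.2,0.05,6.8,0,0,0,255],[-3.2,0.05,6.8,0,0,0,255],[-3.2,0.05,6.8,0,0,0,255]])

```text
clock: 16.55
position: [0.5043, 0.3755, 0.2535]
tool_rot: [-2.816, -0.871, -0.626]
contact_force: [-0.9, 0.1, -0.9]
width: 0.292
grip_force: 50.0
```

```bash
python3 m.py; python3 n.py pics/hang2.png
```

```text
now [0.5043 0.3755 0.2535] -> [0.5046 0.3748 0.3279] q [ 0.544 -0.198  1.956  0.029  0.947  1.503] t 16.55
   shift cm [ 3.14  0.08 -6.74] turn [ 0.0001 -0.0017 -0.0002]
now [0.5043 0.3755 0.2535] -> [0.5046 0.3748 0.2529] q [ 0.544 -0.198  1.956  0.029  0.947  1.503] t 16.55
   shift cm [-0.04  0.08  0.05] turn [ 0.0001 -0.0017 -0.0002]
now [0.5043 0.3755 0.2535] -> [0.5046 0.3748 0.2129] q [ 0.544 -0.198  1.956  0.029  0.947  1.503] t 16.55
   shift cm [-1.73  0.08  3.68] turn [ 0.0001 -0.0017 -0.0002]
now [0.5043 0.3755 0.2535] -> [0.5046 0.3748 0.1969] q [ 0.544 -0.198  1.956  0.029  0.947  1.503] t 16.55
   shift cm [-2.41  0.08  5.13] turn [ 0.0001 -0.0017 -0.0002]
[0.5017 0.3738 0.2106] [-0.0014 -0.001   1.    ]
```

View pics/hang2.png

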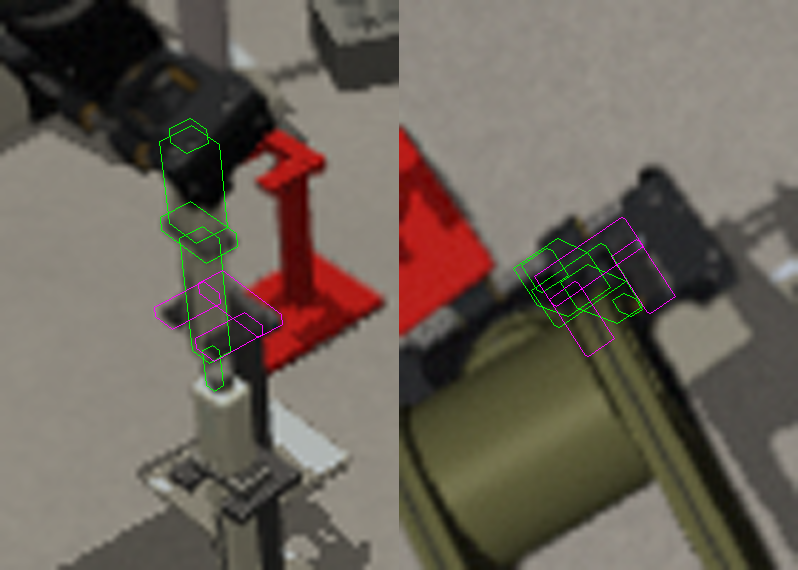

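Force is near zero. Whether the near prong hides the shaft is hard to see, so I check it in numbers against the earlier view.

```bash
python3 - <<'E'
from h import *
s=ctrl.snapshot("side");w,h=70,100
q=(proj(s,SLOT+[0,0,.02])[0]-[w/2,h/2]).astype(int);c=s["color"][q[1]:q[1]+h,q[0]:q[0]+w].max(2)
b=cv2.resize(cv2.imread("pics/hang1.png")[:570,:399],(70,100),interpolation=cv2.INTER_AREA).max(2)
print("q",q)
for n,m in(("before",b),("now",c)):
    print(n,list(range(28,50)))
    for y in range(46,70): print(y,*["%3d"%v for v in m[y,28:50]])
E
```

```text
q [190  64]
before [28, 29, 30, 31, 32, 33, 34, 35, 36, 37, 38, 39, 40, 41, 42, 43, 44, 45, 46, 47, 48, 49]
46 140 140 139 139 139 125 108  53  47 111 131 140 139 138 139 138 138 139 139 141 138  99
47 140 139 140 139 139 136 116  50  45 109 150 154 139 140 140 139 139 137 141 151 157 112
48 141 140 140 141 140 138 126  57  74  94 111 122 147 140 142 141 140 132 157 169 171 127
49 140 140 141 141 141 138 118 129  71  88  74  84 100 138 148 144 151 155 172 177 175 132
50 139 140 143 141 145 144 127  82  64  64  65  72  72  76 132 171 168 175 176 177 172 130
51 140 142 145 146 129  82  64  75  90  50  79  54  45  45  83 132 176 176 176 172 146 110
52 142 159 135  81  68  48  39  53  90  41  73  35  40  41  45  64 104 156 177 146 115 101
53 143 105  78  49  41  40  40  38  41 105 103  39  34  41  42  41  46  80 129 133 109 111
54  93  53  42  40  40  37  36  60 117 145 160 115  43  34  53  48  41  44  55  80 127 154
55  93  46  36  36  34  50 101 144 156 174 173 127  88  73  60  72  67  42  41  45  69 159
56 145  89  44  43  99 124 106 134 168 178 176 140  70  72  53  39  61  77  41  36
[... 2768 characters left out ...]
112 100  86  49  31  74  52  29  25  30  26  27 109 175 176 177
63 142 139 140 142 142 141 135  98  65  75  83 114  67  30  25  26  29  29 110 175 136 115
64 141 139 140 141 140 140 141  98  93 112 115 120  77  30  24  29  25  26  67 111  85  75
65 141 140 141 142 142 142 141 112 112 120 120 120  92  34  24  29  29  27  37  74 134 133
66 141 141 142 142 142 141 142 170 103  88  97  74  58 137  58  29  29  26  32 132 141 141
67 141 141 142 142 141 140 173 182 125  63  61  48  61 175 174  95  33  27  34 140 141 141
68 142 140 142 142 141 129 157 181 175  93  71  87 125 180 181 120  34  26  29 143 144 144
69 142 141 143 143 141 124 117 130 175 173 174 175 176 172 120 101  31  26  25 142 144 144
```

The shaft (grey ~95) disappears behind the near prong (rows 57–61, columns 36–45), so it is in the slot. I lower the rest of the way.

Emit:
send_rows(plan=[[-0.6,0.05,1.3,0,0,0,255],[-1.2,0.05,2.6,0,0,0,255],[-1.7,0.05,3.7,0,0,0,255],[-2.1,0.05,4.5,0,0,0,255],[-2.4,0.05,5.1,0,0,0,255],[-2.4,0.05,5.1,0,0,0,255],[-2.5,0.05,5.3,0,0,0,255],[-2.5,0.05,5.3,0,0,0,255],[-2.5,0.05,5.3,0,0,0,255]])

```text
clock: 17.6
position: [0.5041, 0.3748, 0.1944]
tool_rot: [-2.817, -0.871, -0.625]
contact_force: [0.2, -0.1, -1.8]
width: 0.296
grip_force: 50.0
```

```bash
cat > v.py <<'E'
from fit import *
s=ctrl.snapshot("side")
t=ctrl.trace(s,"pipettor");q=proj(s,SLOT+[0,0,.04])[0];print([(round(d["p"],2),d["point"],int(d["region"].sum())) for d in t],"slot+40 px",q)
st=ctrl.state();R0=Ro.from_rotvec(st["tool_rot"]).as_matrix();g=np.load("g2.npz");print("pred o",st["position"]+R0@g["t"],st["contact_force"],st["width"])
x,y=q.astype(int);m=s["color"].max(2)
for r in range(y-14,y+26): print(r,*["%3d"%v for v in m[r,x-13:x+18]])
E
python3 v.py
```

```text
[] slot+40 px [225.07030275 110.15142508]
pred o [0.50147527 0.37299141 0.15153556] [ 0.32496079 -0.45577746 -1.10052614] 0.29085357218674934
96  20  19  18  13  15  18  23  25  38  44  44  38  24  28  40  44  45  43  44  42  49  50  56  27  58 161 169  96  71  75  77
97  24  21  18  14  21  23  24  26  25  39  44  30  31  43  44  44  45  44  45  43  46  50  25  19  15  50  75  86  59  80  77
98  23  22  19  20  22  24  25  26  25  36  30  30  42  44  45  43  43  44  46  45  48  25  17  18   9   6  63  81  82  81  78
99  26  24  43  50  35  26  25  24  27  24  30  42  44  43  44  45  45  44  42  53  27  19  17   9  12  11  33  79  82  82  78
100  40  22  24  38  40  33  26  25  23  33  41  44  44  44  45  44  46  43  40  33  21  17  13   9  20  20   9  72  81  82  77
101  36  18  18  23  37  43  34  22  32  42  44  44  43  44  44  43  43  40  32  19  15  12  12  10  26  15  11  50  81  81  78
102  28  23  20  20  23  24  34  31  40  45  44  45  44  45  44  42  42  33  21  15  11   7  10   8  21  13  54  71  81  84  79
103  23  24  24  23  18  20  25  26  36  44  44  44  43  42  43  3
[... 3457 characters left out ...]
  99  76  60 140  58  31  29  29  32 134 144 143 141 142 142
131 143 142 141 140 140 141 142 143 144 144 143 137 172 184 128  65  62  50  64 177 176  96  32  27  35 141 144 143 142 142 142
132 143 143 142 141 143 143 144 143 143 144 142 131 159 183 177  94  71  88 128 183 182 122  34  27  29 145 146 146 146 143 143
133 145 144 143 144 144 144 144 143 145 143 144 125 119 132 177 175 176 177 178 174 123 103  34  28  28 145 147 147 146 145 146
134 144 145 145 145 144 144 143 145 143 144 144 140 113 107 121 145 183 184 151 113  96  97  29  28  27 135 170 142 144 147 146
135 144 143 144 143 144 144 144 144 144 145 144 144 112  97 105 111 123 123 105  94  93  98  34  30  28 151 183 169 130 144 146
```

Emit:
send_rows(plan=[[-0.05,0,0.1,0,0,0,255],[-0.05,0,0.15,0,0,0,255],[-0.05,0,0.15,0,0,0,255],[-0.05,0,0.15,0,0,0,255]])

```text
clock: 18.1
position: [0.5039, 0.3747, 0.1921]
tool_rot: [-2.817, -0.871, -0.623]
contact_force: [-0.5, 0.1, -1.9]
width: 0.293
grip_force: 50.0
```

Emit:
send_rows(plan=[[0,0,0,0,0,0,110],[0,0,0,0,0,0,110],[0,0,0,0,0,0,110],[0,0,0,0,0,0,110],[0,0,0,0,0,0,110],[0,0,0,0,0,0,110],[0,0,0,0,0,0,110]])

```text
clock: 18.8
position: [0.5039, 0.3747, 0.1922]
tool_rot: [-2.817, -0.871, -0.623]
contact_force: [0.3, 0.1, -0.2]
width: 0.567
grip_force: 0.0
```

Emit:
send_rows(plan=[[0,0,-3,0,0,0,110],[0,0,-7,0,0,0,110],[0,0,-12,0,0,0,110],[0,0,-17,0,0,0,110],[-10,0,-25,0,0,0,110],[-15,0,-28,0,0,0,110],[-15,0,-28,0,0,0,110],[-15,0,-28,0,0,0,110],[-15,0,-28,0,0,0,110],[-15,0,-28,0,0,0,110]])

```text
clock: 19.8
position: [0.2941, 0.2311, 0.3837]
tool_rot: [-2.816, -0.87, -0.628]
contact_force: [-0.8, -0.6, -0.4]
width: 0.567
grip_force: 0.0
```

```bash
cat > w.py <<'E'
from fit import *
S={n:ctrl.snapshot(n) for n in("top","side")};obs=[]
for n in S:
    q=proj(S[n],SLOT+[0,0,.04])[0]
    for k in("pipettor","other_pipettor"):
        t=ctrl.trace(S[n],k);print(n,k,q,[(round(d["p"],2),d["point"],int(d["region"].sum())) for d in t])
        t=[d for d in t if np.hypot(*(np.array(d["point"])-q))<12]
        if t and not any(o[0] is S[n] for o in obs): obs.append((S[n],t[0]["region"]*1.))
    for k in("bottle","dish"): print(n,k,[d["point"] for d in ctrl.trace(S[n],k)])
def rend(s,p):
    Q=Ro.from_rotvec([p[3],p[4],0]).as_matrix()@frame(SYAW,np.pi/2);im=np.zeros((384*4,512*4),np.uint8)
    for b in M["pipettor"][(0 if s is S["top"] else 2):]:
        h=cv2.convexHull(((proj(s,b@Q.T+p[:3])+.5)*4-.5).astype(np.float32));cv2.fillConvexPoly(im,np.round(h*16).astype(np.int32),255,shift=4)
    return cv2.resize(im,(512,384),interpolation=cv2.INTER_AREA)/255.
def c(p): return sum(1-np.minimum(rend(s,p),r).sum()/np.maximum(rend(s,p),r).sum() for s,r in obs)
p0=np.array([*SLOT,0,0.])
o=minimize(c,p0,method="Nelder-Mead",options=dict(initial_simplex=p0+np.vstack([np.zeros(5),np.diag([.01,.01,.01,.1,.1])]),maxiter=400))
print(len(obs),"at slot",c(p0),"fit",np.round(o.x,4),o.fun,ctrl.state()["clock"])
E
python3 w.py
```

```text
top pipettor [164.57740998 206.34030876] [(0.57, [167.2, 206.7], 168)]
top other_pipettor [164.57740998 206.34030876] [(0.42, [210.6, 207.7], 161)]
top bottle [[342.1, 147.9]]
top dish [[241.9, 136.5]]
side pipettor [225.07030275 110.15142508] [(0.49, [223.6, 115.5], 215)]
side other_pipettor [225.07030275 110.15142508] [(0.64, [227.3, 147.9], 335)]
side bottle [[323.4, 274.8]]
side dish [[311.5, 186.4]]
2 at slot 0.4646993876408497 fit [ 0.5004  0.3749  0.1455  0.0293 -0.0014] 0.3613101252012658 20.3
```

```bash
python3 -c "
from rig import ctrl;print(ctrl.hand_in())"
```

```text
the job is handed in; nothing more can be done
None
```

The pipettor was laid home in the sloped rest and let go, then regripped by its handle. It now hangs in the empty stand, released: the last fit puts it within about 3 mm of the slot in plan and 0.03 rad of upright, with a measured height of 145.5 mm against 150 mm. The job was handed in at about 20 s and no verdict came back.

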